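# Slide the drip plate home over its pin

### The job

The loose steel drip plate is parked on the raised step of the black cup stand. Slide it along the stand, without lifting it up off the stand, until the hole in its middle comes over the stand's fixed pin and the plate drops down flat on the lower deck, its upstand next to the step. Leave the mug, cup, sugar jar and tongs where they are.

Things in the scene. Friction and masses are not known exactly. Their poses are not given: they have to be found in the camera images.
- stand: Black two-level cup stand fixed to the table, 160 mm wide (y -80 to 80 mm). Origin on the table right under the pin's axis; +x runs from the step to the pin, the way to slide. Lower deck: top 15 mm above the table, x -68 to 80 mm. Raised step: top 30 mm above the table, x -185 to -68 mm. The plate starts on the step, its hole 70 to 105 mm short of the pin, a little askew.
- pin_tip (a point): Domed top of the steel pin, 12 mm across, fixed upright on the lower deck. The tip is 29 mm above the table: 14 mm above the deck and 1 mm lower than the step, so the plate can slide over it.
- step_edge (a point): Middle of the step's square edge, at step height (30 mm above the table), 68 mm behind the pin. With the hole centred on the pin, 8 mm stay free between this edge and the plate's rear edge.
- drip_plate: Loose L-shaped stainless steel plate, about 0.4 kg. Flat part 120 mm (x) by 110 mm (y), 4 mm thick. Origin: centre of the hole, at the underside, 15 mm above the table when home. Centre of mass about 20 mm behind the hole: it stays level on step and pin tip while slid. Starts flat, upstand at the rear (-x), away from the pin.
- plate_hole (a point): Centre of the plate's only hole, 23 mm across, at its upper face: 5 mm of play all round the pin. (The other dark marks are grooves, not holes.)
- upstand_top (a point): Middle of the top of the plate's upstand: a thin wall 110 mm wide along the rear edge (x -60 to -56 mm), 54 mm high from the plate's underside, its top 8 mm a round bead 8 mm thick (x -62 to -54 mm).
- mug: White mug, 80 mm across, 95 mm high, handle at +y; origin under its centre. Stands beside the stand. Bystander.
- sugar_jar: Glass jar with steel cap, 60 mm across, 100 mm high; origin under its centre. Stands just beyond the stand's deck. Bystander.
- cup: White cup without handle, 74 mm across, 75 mm high; origin under its centre. Bystander.
- tongs: Steel tongs lying flat, about 230 mm long along x, 80 mm wide; origin under the middle. Bystander.
Things that resemble listed ones, but are neither listed nor needed, are in the scene too. What is shaped like the drip_plate but yellow is not meant.

How it is judged:
By the outcome, as a careful person would: the job done as asked, in the order asked, and still so for the second after the job is handed in, with the robot touching nothing.
It also fails if it takes over 42 s, if anything falls off the work surface, if the arm or the gripper's body presses on something with over 40 N, if the wrist force passes 120 N, or if a joint passes its speed limit or range.

### The arm

A 6-joint arm with a two-finger parallel gripper is mounted at the origin on the work surface. World frame = base frame: x ahead of the robot, y to its left, z up, the work surface at z = 0. Lengths are in m, angles in rad, forces in N, time in s.
With the tool pointing down it reaches from about 0.3 to 0.85 m from the base axis. Payload 4.2 kg.
Tool frame: the origin (TCP) lies between the finger pads; the fingertips stand 8 mm ahead of it and the grasp point (between the pads) lies 11 mm behind it (manip.nose_length is the y of the fingertips in the tool frame, in m); y points along the fingers, x is the direction in which the jaws open and shut, and the axes are right-handed (so a half turn about y gives the same grasp; the last joint's range is limited). The gripper opens to 91 mm and grips with 3 to 60 N. Pads are 32 mm wide; open, the fingers measure 118 mm over their backs; the gripper's body (76 mm by 178 mm) begins 60 mm behind the grasp point.
Start: joints at [-1.152, 0.32, 1.565, -0, 1.257, -0.02], TCP at [0.244, -0.521, 0.222] pointing down, gripper open.
Joint ranges: [-3.11, 3.11], [-0.84, 2.01], [0.21, 2.61], [-1.34, 4.49], [0.05, 2.63], [-2.56, 2.56]. Speed limits (rad/s): [2.57, 2.57, 3.14, 3.14, 3.14, 3.14].

### API

Orientations are given as a rotation vector (axis times angle).
In Python, from plant import manip gives the robot as it stands.
- The arm moves only by the shell command python3 -m inch 'ROWS' [FORCE]. ROWS is a JSON object of lists of equal length, an entry for each row: "xyz": the shift along the tool's x, y, z in units of 300 mm (1.0 is 300 mm), a list of three; "twist": the turn about the tool's y in units of 0.5 rad (1.0 is 0.5 rad); "hand": the closure, from -1 (fully open) to 1 (shut). A call has exactly 5 rows; each row is the pose to reach, as a shift and turn from the pose measured when the call began, along the tool's axes at that moment; what a row does not reach only later rows make up. A row lasts 1/8 s, in which the tool goes at most 62.5 mm and 10.7 degrees, less where a joint would pass 70% of its speed; a pose out of reach is approached as far as the arm can. A call with a number of a shift or a turn outside -1 to 1 is refused whole. A call with a gripper value outside its range is refused whole. The fingers move at their own pace and stop on an object; FORCE is the grip in N (left out, the last holds). Time passes only in rows, so rows that repeat a pose let the fingers close, or fill a call up. It gives the time, the measured TCP pose, the force and the opening at its end, in the units of the state.
- manip.sense(): the state, without advancing time (a new reading comes with each control period).
- manip.capture(name): name is "scene" or "top" or "wrist"; returns the picture (480x640x3 uint8, red, green, blue); there is no depth.
- manip.camera_info(name): a dict with "mtx" (3x3 intrinsics, pixels), "view" (4x4, takes a point from world to camera coordinates). Camera axes: x right, y up, looking along -z (the intrinsics and any distortion apply to the point x, -y, -z); pixel columns grow to the right and rows downward; lengths in m; the calibration is good to about 2 mm. A picture is of the moment at which its call begins: read the wrist's pose just before it. camera_info takes no time and is no camera call; for the wrist camera it gives the pose at the moment of the call.
- manip.hand_in(): hands the job in, once; it reports no verdict.
The state is a dict: "clock": time; "joint_pos": joint angles; "dq": joint speeds; "tau": joint torques, N m; "eef_pos": TCP position; "ee_rot": TCP orientation; "ft_force": force on the tool from outside, world axes, zero at the start; "ft_torque": the same for the moment, N m; "finger_gap": opening from 0.0 (shut) to 1.0 (fully open).
Only numpy, scipy, OpenCV 4.12 (cv2) and the standard library are available. Lean on these libraries where they do the work, as an engineer would, in place of code of your own. Each camera call takes 0.05 s, during which the arm holds its last target.

## Working session

There is one attempt and no reset: what is moved stays moved. The work goes in short steps, Python scripts to look and compute and a shell command to move; the robot and the scene stay as the last step left them, time stands still between calls to the robot, and variables do not carry over. Pictures are saved under pics/ and viewed, and the job is handed in when it is done.

```bash
ls; mkdir -p pics; python3 - <<'E'
from plant import manip
import cv2,json
s=manip.sense();print(s)
for n in("scene","top","wrist"):
    ci=manip.camera_info(n);print(n,{k:(v.tolist() if hasattr(v,'tolist') else v) for k,v in ci.items()})
    im=manip.capture(n);cv2.imwrite(f"pics/{n}0.png",im[:,:,::-1])
E
```

```text
pics
{'clock': 0.0, 'joint_pos': array([-1.15199960e+00,  3.20282093e-01,  1.56570496e+00, -4.48379093e-05,
        1.25740283e+00, -2.00273168e-02]), 'dq': array([-1.67051797e-03, -8.20776213e-05, -5.28053004e-04, -1.10961778e-03,
        1.49010781e-03, -7.25139246e-04]), 'tau': array([ 3.43945776e-04, -4.12458909e+01, -2.31972939e+01,  7.25466921e-02,
        4.58172010e-02, -1.67123826e-04]), 'eef_pos': array([ 0.2440698 , -0.52006649,  0.22111585]), 'ee_rot': array([-1.38444074,  0.88129731, -0.87880121]), 'ft_force': array([-1.29872303, -0.84769147, -0.7724453 ]), 'ft_torque': array([0.03151607, 0.01113689, 0.00346688]), 'finger_gap': 1.0009536475147403}
scene {'mtx': [[529.7459643606903, 0.0, 308.5254157461872], [0.0, 529.7459643606903, 242.39866060226933], [0.0, 0.0, 1.0]], 'view': [[0.5192750588232197, 0.8544670546153337, 0.015474684524676341, -0.20811900875855316], [-0.5668520799234896, 0.3308224174332699, 0.7544768038912938, 0.2804710398480061], [0.6395561998531136, -0.4005528438303789, 0.6561442574075006, -1.3536898911376558], [0.0, 0.0, 0.0, 1.0]]}
top {'mtx': [[543.4814038669231, 0.0, 324.4310320404245], [0.0, 543.4814038669231, 249.07202807776235], [0.0, 0.0, 1.0]], 'view': [[-0.02396732539796303, -0.9996350187823455, 0.012465814746241331, -0.08140532865174911], [0.9981320354253943, -0.023226635354547817, 0.05650631175068755, -0.5545008481398824], [-0.056196149074711335, 0.013796834206669268, 0.9983244163071672, -1.2035641518165865], [0.0, 0.0, 0.0, 1.0]]}
wrist {'mtx': [[392.0281855339698, 0.0, 323.5042782185739], [0.0, 392.0281855339698, 241.60755187256564], [0.0, 0.0, 1.0]], 'view': [[0.4246434511352831, -0.9053598561113181, -0.001212579899011525, -0.5761114954215], [0.867324001196844, 0.4071867937822878, -0.28626559681037306, 0.032203687506504625], [0.259667126059143, 0.12050911132107667, 0.9581495382938883, -0.3914214527441799], [0.0, 0.0, 0.0, 1.0]]}
```

View pics/scene0.png

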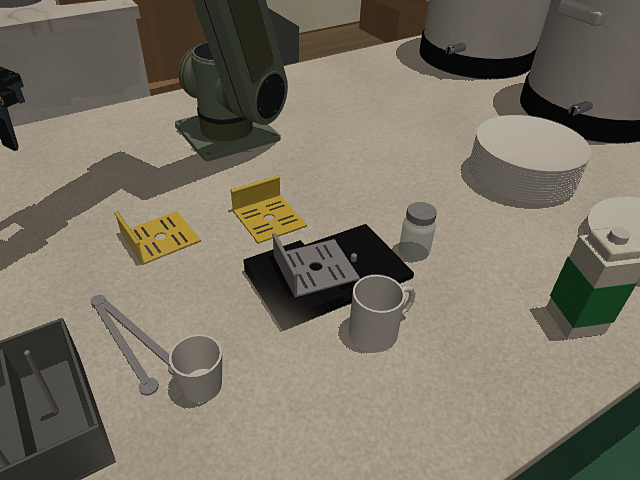

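View pics/top0.png

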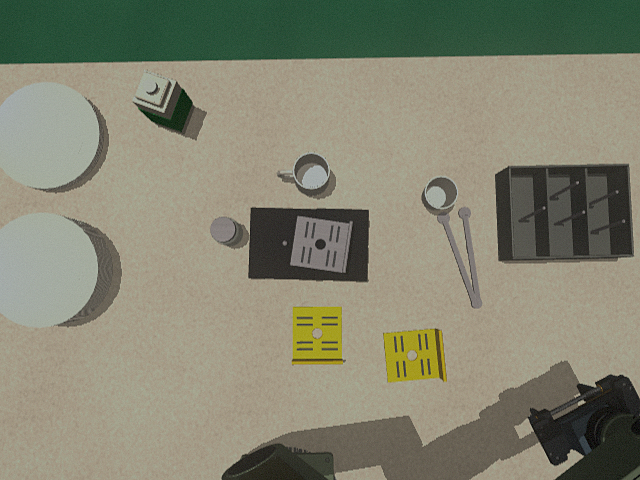

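View pics/wrist0.png

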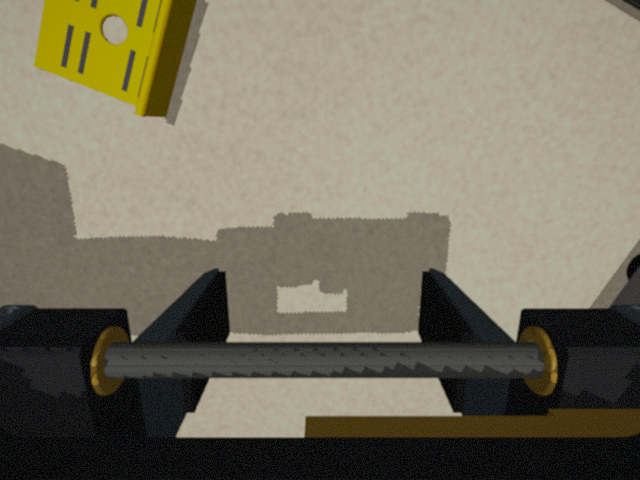

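The scene picture shows the black stand with the grey plate (hole near 316,266) and the pin (353,257). The top picture shows the same stand at 249–369 × 208–281, with the pin near (284,243), the hole near (320,243) and the upstand near x=350.

Three things are plate-shaped: yellow at top (317,335), yellow at top (413,356), and grey on the stand at top (320,243). The grey one is meant, being steel and standing on the black stand's step. I'll confirm it in a crop.

```bash
python3 - <<'E'
import cv2,numpy as np
t=cv2.imread('pics/top0.png');s=cv2.imread('pics/scene0.png')
a=cv2.resize(t[195:295,235:385],(800,533),interpolation=cv2.INTER_CUBIC);cv2.imwrite('pics/topcrop.png',a)
b=cv2.resize(s[215:335,235:425],(800,505),interpolation=cv2.INTER_CUBIC);cv2.imwrite('pics/scenecrop.png',b)
E
```

```text
(no output)
```

View pics/topcrop.png

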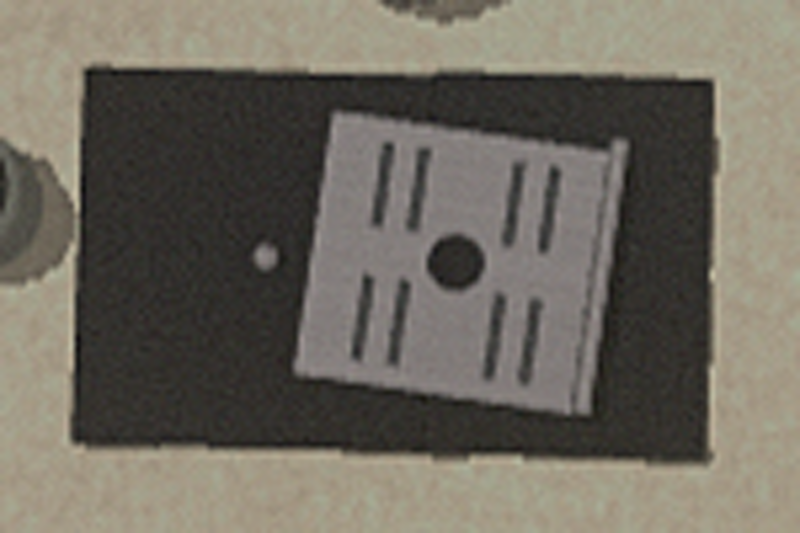

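View pics/scenecrop.png

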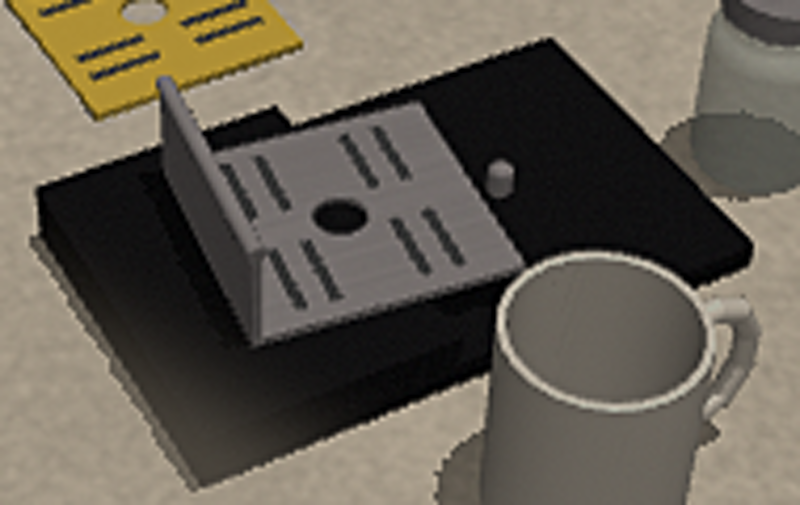

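The crop confirms the grey plate: a hole at crop (455,263), its upstand at the +u side (620,141)–(581,413), and the pin at (266,256). Next I'll triangulate from both views.

```bash
cat > h.py <<'E'
import numpy as np
from scipy.spatial.transform import Rotation as R
from plant import manip
def ray(n,uv,ci=None):
    ci=ci or manip.camera_info(n);K=np.array(ci['mtx']);V=np.array(ci['view'])
    d=np.linalg.solve(K,[uv[0],uv[1],1.]);d=np.array([d[0],-d[1],-d[2]])
    Rm=V[:3,:3];o=-Rm.T@V[:3,3];d=Rm.T@d;return o,d/np.linalg.norm(d)
def plane(n,uv,z,ci=None):
    o,d=ray(n,uv,ci);return o+d*(z-o[2])/d[2]
def tri(*rs):
    A=sum(np.eye(3)-np.outer(d,d) for o,d in rs);b=sum((np.eye(3)-np.outer(d,d))@o for o,d in rs)
    p=np.linalg.solve(A,b);return p,[round(1e3*np.linalg.norm(np.cross(p-o,d)),1) for o,d in rs]
E
python3 - <<'E'
from h import *
np.set_printoptions(precision=4,suppress=True)
T=lambda u,v:(235+(u+.5)/5.333-.5,195+(v+.5)/5.333-.5)
S=lambda u,v:(235+(u+.5)/4.21-.5,215+(v+.5)/4.21-.5)
for n,a,b in [('pin',(266,254),(501,163)),('hole',(455,263),(341,216)),('bead_far',(620,141),(257,249)),('bead_near',(581,413),(165,80)),]:
    print(n,*tri(ray('top',T(*a)),ray('scene',S(*b))))
for n,a,z in [('c1',(85,67),.015),('c2',(75,442),.015),('c3',(714,78),.03),('c4',(711,460),.03)]: print(n,plane('top',T(*a),z))
for n,a in [('pin',(266,254)),('hole',(455,263))]: print(n,plane('top',T(*a),.029 if n=='pin' else .034))
for n,a in [('bf',(620,141)),('bn',(581,413))]: print(n,plane('top',T(*a),.083))
for n,a in [('p1',(333,111)),('p2',(296,375))]: print(n,plane('top',T(*a),.034))
for n,a in [('pin',(501,163)),('hole',(341,216))]: print('S',n,plane('scene',S(*a),.029 if n=='pin' else .034))
s=manip.sense();print(s['eef_pos'],s['clock']);print(R.from_rotvec(s['ee_rot']).as_matrix())
E
```

```text
pin [ 0.5687 -0.0062  0.0318] [np.float64(0.1), np.float64(0.1)]
hole [ 0.5631 -0.0845  0.0332] [np.float64(0.0), np.float64(0.0)]
bead_far [ 0.6071 -0.1511  0.0839] [np.float64(0.1), np.float64(0.1)]
bead_near [ 0.4992 -0.1327  0.0818] [np.float64(0.2), np.float64(0.2)]
c1 [0.6509 0.0697 0.015 ]
c2 [0.4928 0.0764 0.015 ]
c3 [ 0.6384 -0.1946  0.03  ]
c4 [ 0.479  -0.1888  0.03  ]
pin [ 0.569 -0.006  0.029]
hole [ 0.5631 -0.0845  0.034 ]
bf [ 0.6071 -0.1512  0.083 ]
bn [ 0.499  -0.1328  0.083 ]
p1 [ 0.6276 -0.0353  0.034 ]
p2 [ 0.5182 -0.0177  0.034 ]
S pin [ 0.5662 -0.0043  0.029 ]
S hole [ 0.5638 -0.085   0.034 ]
[ 0.2441 -0.5202  0.2213] 0.15
[[ 0.4249 -0.0005  0.9053]
 [-0.9053  0.0012  0.4249]
 [-0.0013 -1.      0.    ]]
```

Both views agree. The hole stands about 79 mm short of the pin, and the plate is turned about 6.6° clockwise to the stand. The bead top is at z≈0.083. I'll go above the bead first.

```bash
python3 -m inch '{"xyz":[[-0.07,0,0.15],[-0.14,0,0.3],[-0.21,0,0.45],[-0.28,0,0.6],[-0.35,0,0.73]],"twist":[0.12,0.24,0.36,0.48,0.6],"hand":[-1,-1,-1,-1,-1]}' 20
cat > to.py <<'E'
import sys;from h import *
# target x y z, jaw-axis heading deg
x,y,z,a=map(float,sys.argv[1:5]);s=manip.sense();M=R.from_rotvec(s['ee_rot']).as_matrix()
d=M.T@(np.array([x,y,z])-s['eef_pos'])
h=np.degrees(np.arctan2(M[1,0],M[0,0]));t=-((a-h+180)%360-180)
print('xyz units',np.round(d/.3,4),'twist units',round(np.radians(t)/.5,4),'pos',s['eef_pos'].round(4),'head',round(h,2),'down',M[:,1].round(3),'F',s['ft_force'].round(1),'gap',round(s['finger_gap'],3),'t',s['clock'])
E
python3 to.py 0.553 -0.142 0.16 -99.4
```

```text
clock: 0.78
eef_pos: [0.3986, -0.3306, 0.2212]
ee_rot: [-1.27, 1.109, -1.106]
ft_force: [0.6, -0.4, -0.7]
finger_gap: 1.002
xyz units [-0.5521  0.2047  0.5957] twist units 0.6024 pos [ 0.3986 -0.3306  0.2212] head -82.14 down [-0.001  0.002 -1.   ] F [ 0.6 -0.4 -0.7] gap 1.002 t 0.775
```

```bash
python3 -m inch '{"xyz":[[-0.13,0.03,0.14],[-0.26,0.07,0.28],[-0.4,0.12,0.43],[-0.55,0.17,0.595],[-0.552,0.205,0.596]],"twist":[0.15,0.3,0.45,0.602,0.602],"hand":[-1,-1,-1,-1,-1]}'
python3 to.py 0.553 -0.142 0.069 -99.4
python3 - <<'E'
from h import *;import cv2
ci=manip.camera_info('wrist');im=manip.capture('wrist');cv2.imwrite('pics/w1.png',im[:,:,::-1]);np.save('w1.npy',ci['view'])
E
```

```text
clock: 1.4
eef_pos: [0.5549, -0.139, 0.1589]
ee_rot: [-1.129, 1.327, -1.324]
ft_force: [-0.7, 0.3, -0.7]
finger_gap: 0.998
xyz units [ 0.0114  0.2996 -0.0044] twist units 0.0094 pos [ 0.5549 -0.139   0.1589] head -99.13 down [-0.001  0.002 -1.   ] F [-0.7  0.3 -0.7] gap 0.998 t 1.4
```

View pics/w1.png

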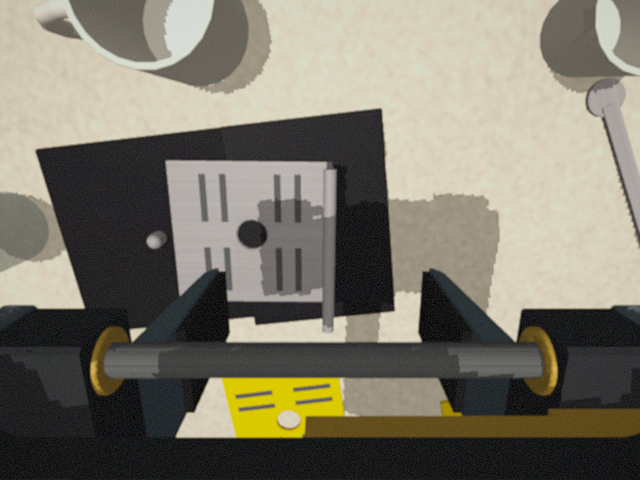

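The wrist picture shows the bead upright at column ~330, rows 165–330, between the fingers. The hole is at (252,234) and the pin tip at (156,239). I'll measure from this view as a check.

```bash
python3 - <<'E'
from h import *
np.set_printoptions(precision=4,suppress=True)
ci=manip.camera_info('wrist');ci['view']=np.load('w1.npy')
for n,a,z in [('pin',(154,239),.029),('hole',(252,234),.034),('bf',(330,168),.083),('bn',(328,330),.083),('pf',(166,161),.034)]:print(n,plane('wrist',a,z,ci))
T=lambda u,v:(235+(u+.5)/5.333-.5,195+(v+.5)/5.333-.5)
for n,a,b in [('pin',(266,254),(154,239)),('hole',(455,263),(252,234)),('bf',(620,141),(330,168)),('bn',(581,413),(328,330))]:print(n,*tri(ray('top',T(*a)),ray('wrist',b,ci)))
E
```

```text
pin [ 0.5724 -0.0098  0.029 ]
hole [ 0.5655 -0.0871  0.034 ]
bf [ 0.6103 -0.1534  0.083 ]
bn [ 0.503  -0.1352  0.083 ]
pf [ 0.6288 -0.0373  0.034 ]
pin [ 0.57   -0.0052  0.0191] [np.float64(0.3), np.float64(0.3)]
hole [ 0.5635 -0.0848  0.0252] [np.float64(0.3), np.float64(0.3)]
bf [ 0.6087 -0.1528  0.0665] [np.float64(0.6), np.float64(0.6)]
bn [ 0.499  -0.1339  0.0755] [np.float64(0.8), np.float64(0.8)]
```

```bash
python3 -m inch '{"xyz":[[0.012,0.08,-0.002],[0.012,0.16,-0.002],[0.012,0.24,-0.002],[0.012,0.3,-0.002],[0.012,0.3,-0.002]],"twist":[0.015,0.015,0.015,0.015,0.015],"hand":[-1,-1,-1,-1,-1]}'
python3 to.py 0.555 -0.143 0.069 -99.6
```

```text
clock: 2.08
eef_pos: [0.5497, -0.1437, 0.0661]
ee_rot: [-1.129, 1.34, -1.326]
ft_force: [-0.3, 0.3, -0.2]
finger_gap: 1.002
xyz units [-0.0053 -0.0098  0.0168] twist units -0.0023 pos [ 0.5497 -0.1437  0.0661] head -99.67 down [-0.008  0.004 -1.   ] F [-0.3  0.3 -0.2] gap 1.002 t 2.075
```

```bash
python3 -m inch '{"xyz":[[-0.005,-0.01,0.017],[-0.005,-0.01,0.017],[-0.005,-0.01,0.017],[-0.005,-0.01,0.017],[-0.005,-0.01,0.017]],"twist":[0,0,0,0,0],"hand":[0.5,1,1,1,1]}' 15
python3 to.py 0.555 -0.143 0.069 -99.6
python3 -m inch '{"xyz":[[0,0,0],[0,0,0],[0,0,0],[0,0,0],[0,0,0]],"twist":[0,0,0,0,0],"hand":[1,1,1,1,1]}' 15
python3 to.py 0.555 -0.143 0.069 -99.6
```

```text
clock: 2.7
eef_pos: [0.555, -0.143, 0.0692]
ee_rot: [-1.129, 1.34, -1.326]
ft_force: [0.5, 0.0, 0.0]
finger_gap: 0.483
xyz units [-0.0001  0.0005 -0.0001] twist units -0.0021 pos [ 0.555  -0.143   0.0692] head -99.66 down [-0.008  0.004 -1.   ] F [0.5 0.  0. ] gap 0.483 t 2.7
clock: 3.32
eef_pos: [0.5551, -0.1428, 0.0692]
ee_rot: [-1.128, 1.34, -1.326]
ft_force: [0.5, 1.8, -0.1]
finger_gap: 0.079
xyz units [ 0.0007  0.0005 -0.0001] twist units -0.0024 pos [ 0.5551 -0.1428  0.0692] head -99.67 down [-0.008  0.004 -1.   ] F [ 0.5  1.8 -0.1] gap 0.079 t 3.325
```

Gripped (gap ≈7 mm, about the 8 mm bead). Now I'll square the plate to the stand and slide part way.

```bash
python3 to.py 0.5645 -0.093 0.0692 -92.75
```

```text
xyz units [-0.1689  0.0003  0.0031] twist units -0.2415 pos [ 0.5551 -0.1428  0.0692] head -99.67 down [-0.008  0.004 -1.   ] F [ 0.5  1.8 -0.1] gap 0.079 t 3.325
```

```bash
python3 -m inch '{"xyz":[[-0.03,0,0.001],[-0.065,0,0.002],[-0.1,0,0.003],[-0.135,0,0.003],[-0.169,0,0.003]],"twist":[-0.05,-0.1,-0.15,-0.2,-0.2415],"hand":[1,1,1,1,1]}'
python3 to.py 0.568 -0.0653 0.0692 -92.75
python3 - <<'E'
from h import *;import cv2
ci=manip.camera_info('wrist');im=manip.capture('wrist');cv2.imwrite('pics/w2.png',im[:,:,::-1]);np.save('w2.npy',ci['view'])
im=manip.capture('scene');cv2.imwrite('pics/s2.png',cv2.resize(im[200:320,235:425,::-1],(800,505),interpolation=2))
im=manip.capture('top');cv2.imwrite('pics/t2.png',cv2.resize(im[195:295,235:385,::-1],(800,533),interpolation=2))
E
```

```text
clock: 3.95
eef_pos: [0.5647, -0.0922, 0.0694]
ee_rot: [-1.19, 1.251, -1.237]
ft_force: [0.5, -2.8, 1.5]
finger_gap: 0.084
xyz units [-0.09    0.001   0.0069] twist units 0.0037 pos [ 0.5647 -0.0922  0.0694] head -92.64 down [-0.008  0.004 -1.   ] F [ 0.5 -2.8  1.5] gap 0.084 t 3.95
```

View pics/w2.png

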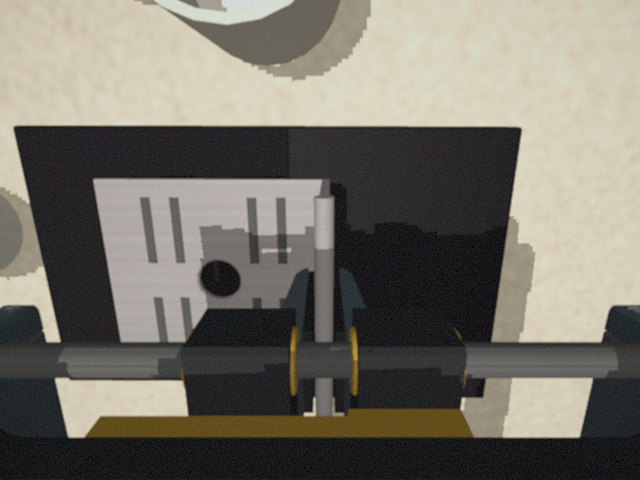

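View pics/s2.png

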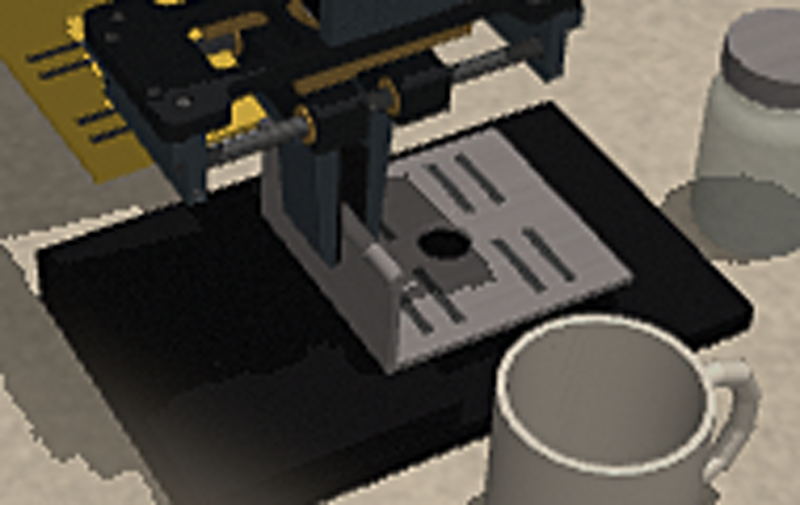

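View pics/t2.png

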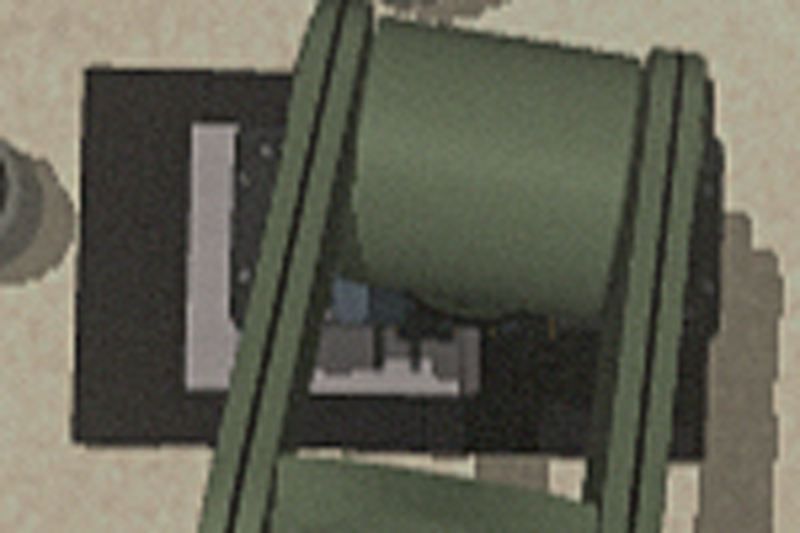

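The plate is now square to the stand. In the wrist view its far edge is level at row 180 and parallel to the stand's edge at row 127, with the hole at (220,278). The hole is at (444,243) in the scene crop. Next, the remaining offset in each view.

```bash
python3 - <<'E'
from h import *
np.set_printoptions(precision=4,suppress=True)
ci=manip.camera_info('wrist');ci['view']=np.load('w2.npy')
S=lambda u,v:(235+(u+.5)/4.21-.5,200+(v+.5)/4.21-.5)
w=plane('wrist',(220,278),.034,ci);s=plane('scene',S(444,243),.034)
print('wrist',w,'rem',np.array([.5724,-.0098,.034])-w);print('scene',s,'rem',np.array([.5662,-.0043,.034])-s)
print('tri',tri(ray('wrist',(220,278),ci),ray('scene',S(444,243))))
# plate front corners, top view
T=lambda u,v:(235+(u+.5)/5.333-.5,195+(v+.5)/5.333-.5)
a=plane('top',T(192,124),.034);b=plane('top',T(187,389),.034);print(a,b,'center-60:',(a+b)/2-np.array([.048*.06,.9988*.06,0]),'pin top [.569 -.006]')
E
python3 to.py 0.568 -0.0653 0.0692 -92.75
```

```text
wrist [ 0.5691 -0.0378  0.034 ] rem [0.0033 0.028  0.    ]
scene [ 0.5671 -0.0351  0.034 ] rem [-0.0009  0.0308 -0.    ]
tri (array([ 0.5717, -0.0392,  0.0396]), [np.float64(0.5), np.float64(0.5)])
[0.6235 0.0234 0.034 ] [0.5135 0.0275 0.034 ] center-60: [ 0.5656 -0.0345  0.034 ] pin top [.569 -.006]
xyz units [-0.0879  0.0004  0.0067] twist units 0.0011 pos [ 0.5647 -0.0916  0.0692] head -92.72 down [-0.008  0.005 -1.   ] F [0.5 1.2 0.3] gap 0.082 t 4.1
```

```bash
python3 -m inch '{"xyz":[[-0.03,0,0.001],[-0.06,0,0.002],[-0.085,0,0.003],[-0.093,0,0.003],[-0.093,0,0.003]],"twist":[0,0,0,0,0],"hand":[1,1,1,1,1]}'
python3 to.py 0.5672 -0.0635 0.0692 -92.75
python3 - <<'E'
from h import *;import cv2
ci=manip.camera_info('wrist');im=manip.capture('wrist');cv2.imwrite('pics/w3.png',im[:,:,::-1]);np.save('w3.npy',ci['view'])
im2=manip.capture('scene')[200:320,235:425,::-1];cv2.imwrite('pics/s3.png',cv2.resize(im2,(800,505),interpolation=2))
cv2.imwrite('pics/w3c.png',cv2.resize(im[160:320,80:340,::-1],(780,480),interpolation=2))
E
```

```text
clock: 4.72
eef_pos: [0.5664, -0.0632, 0.0687]
ee_rot: [-1.189, 1.253, -1.235]
ft_force: [0.3, 0.5, -3.6]
finger_gap: 0.086
xyz units [ 0.0007 -0.0018  0.0026] twist units 0.002 pos [ 0.5664 -0.0632  0.0687] head -92.69 down [-0.009  0.006 -1.   ] F [ 0.3  0.5 -3.6] gap 0.086 t 4.725
```

View pics/w3c.png

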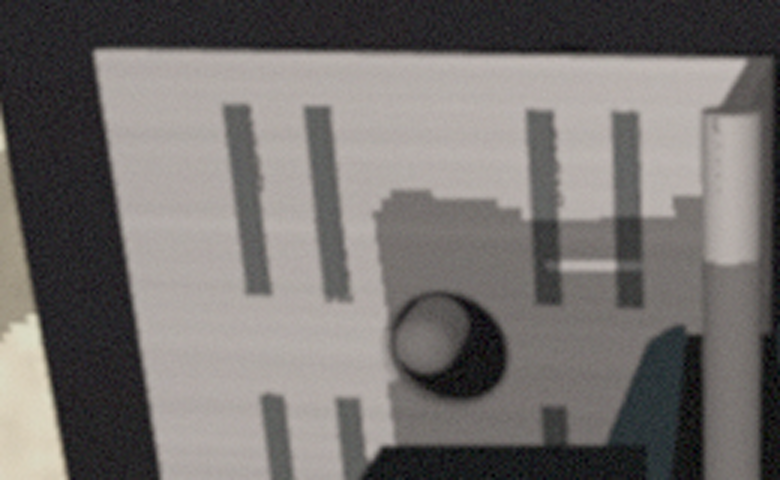

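View pics/s3.png

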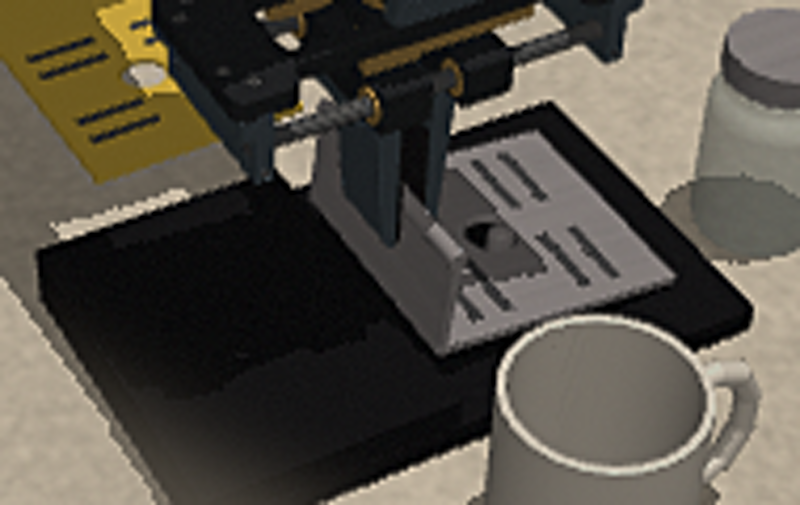

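The pin now shows inside the hole, wrist crop pin (432,333) against hole (448,345). The scene picture shows the same. I'll compute the offset with parallax.

```bash
python3 - <<'E'
from h import *
np.set_printoptions(precision=4,suppress=True)
ci=manip.camera_info('wrist');ci['view']=np.load('w3.npy')
W=lambda u,v:(80+(u+.5)/3-.5,160+(v+.5)/3-.5)
S=lambda u,v:(235+(u+.5)/4.21-.5,200+(v+.5)/4.21-.5)
p=plane('wrist',W(434,333),.028,ci);h=plane('wrist',W(448,345),.034,ci);print(p,h,'pin-hole',p-h)
p=plane('scene',S(497,234),.028);h=plane('scene',S(490,237),.034);print(p,h,'pin-hole',p-h)
E
```

```text
[ 0.573  -0.0101  0.028 ] [ 0.5728 -0.0141  0.034 ] pin-hole [ 0.0001  0.004  -0.006 ]
[ 0.5686 -0.0081  0.028 ] [ 0.5739 -0.0159  0.034 ] pin-hole [-0.0052  0.0078 -0.006 ]
```

```bash
python3 -m inch '{"xyz":[[-0.008,0,-0.001],[-0.016,0,-0.002],[-0.016,0,-0.002],[-0.016,0,-0.002],[-0.016,0,-0.002]],"twist":[0,0,0,0,0],"hand":[1,1,1,1,1]}'
python3 to.py 0.5672 -0.0585 0.0692 -92.75
python3 - <<'E'
from h import *;import cv2
ci=manip.camera_info('wrist');im=manip.capture('wrist');np.save('w4.npy',ci['view'])
a=cv2.resize(im[220:320,160:300,::-1],(700,500),interpolation=2);cv2.imwrite('pics/w4c.png',a)
im2=manip.capture('scene')[220:300,300:400,::-1];cv2.imwrite('pics/s4.png',cv2.resize(im2,(750,600),interpolation=2))
E
```

```text
clock: 5.45
eef_pos: [0.5663, -0.0589, 0.069]
ee_rot: [-1.189, 1.253, -1.236]
ft_force: [0.2, 0.0, -3.6]
finger_gap: 0.081
xyz units [-0.0015 -0.0006  0.0028] twist units 0.0009 pos [ 0.5663 -0.0589  0.069 ] head -92.72 down [-0.008  0.006 -1.   ] F [ 0.2  0.  -3.6] gap 0.081 t 5.45
```

View pics/w4c.png

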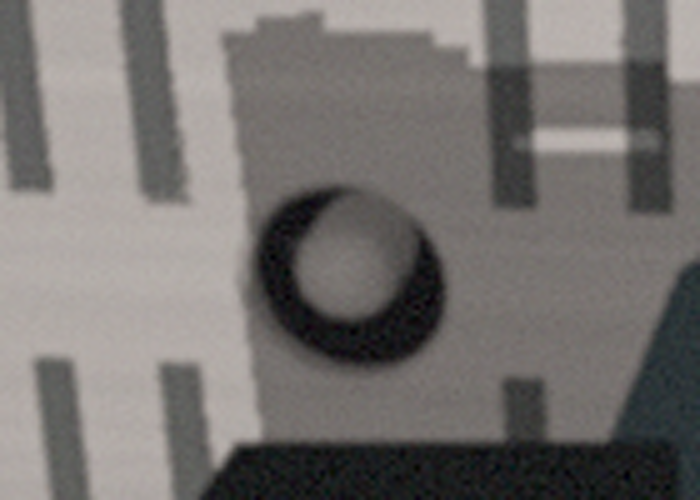

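View pics/s4.png

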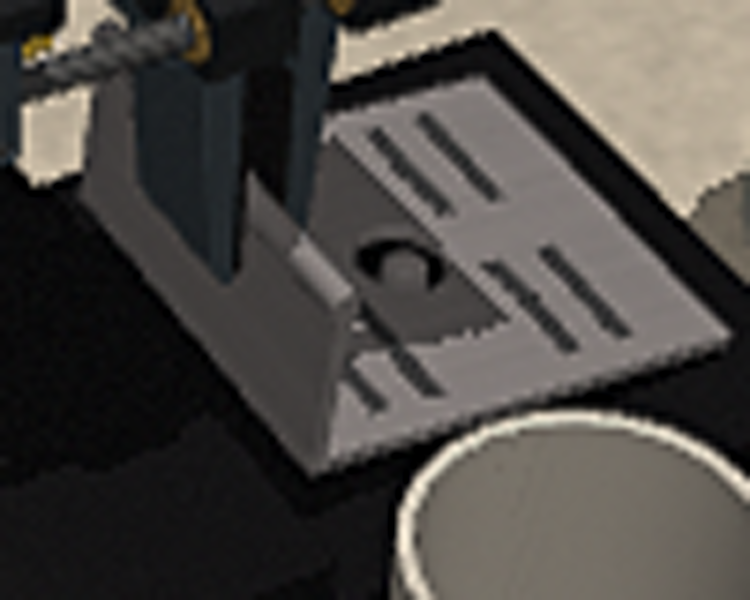

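Wrist crop: pin tip (350,262), hole (350,275). Scene crop: pin tip (404,268), hole (400,266). Computing again.

```bash
python3 - <<'E'
from h import *
np.set_printoptions(precision=4,suppress=True)
ci=manip.camera_info('wrist');ci['view']=np.load('w4.npy')
W=lambda u,v:(160+(u+.5)/5-.5,220+(v+.5)/5-.5)
S=lambda u,v:(300+(u+.5)/7.5-.5,220+(v+.5)/7.5-.5)
for z in (.028,.029):
  print('w',plane('wrist',W(350,262),z,ci)-plane('wrist',W(350,275),.034,ci),'s',plane('scene',S(405,266),z)-plane('scene',S(400,266),.034))
E
```

```text
w [-0.0008  0.0015 -0.006 ] s [-0.0046  0.0052 -0.006 ]
w [-0.0004  0.0012 -0.005 ] s [-0.0037  0.0045 -0.005 ]
```

```bash
python3 -m inch '{"xyz":[[-0.007,0,-0.004],[-0.007,0,-0.004],[-0.007,0,-0.004],[-0.007,0,-0.004],[-0.007,0,-0.004]],"twist":[0,0,0,0,0],"hand":[1,1,1,1,1]}'
python3 -m inch '{"xyz":[[0,0,0],[0,0,0],[0,0,0],[0,0,0],[0,0,0]],"twist":[0,0,0,0,0],"hand":[0.3,0.3,0.3,0.3,0.3]}'
python3 to.py 0.5672 -0.0585 0.0692 -92.75
python3 - <<'E'
from h import *;import cv2
ci=manip.camera_info('wrist');im=manip.capture('wrist');np.save('w5.npy',ci['view'])
cv2.imwrite('pics/w5.png',im[:,:,::-1])
im2=manip.capture('scene')[200:320,235:425,::-1];cv2.imwrite('pics/s5.png',cv2.resize(im2,(800,505),interpolation=2))
E
```

```text
clock: 6.18
eef_pos: [0.5652, -0.0568, 0.069]
ee_rot: [-1.189, 1.253, -1.236]
ft_force: [0.5, 0.8, -3.0]
finger_gap: 0.08
clock: 6.8
eef_pos: [0.5653, -0.0568, 0.0691]
ee_rot: [-1.188, 1.253, -1.236]
ft_force: [-0.2, 0.9, -0.9]
finger_gap: 0.352
xyz units [ 0.0055 -0.0003  0.0066] twist units 0.0008 pos [ 0.5653 -0.0568  0.0691] head -92.73 down [-0.008  0.006 -1.   ] F [-0.2  0.9 -0.9] gap 0.352 t 6.8
```

View pics/w5.png

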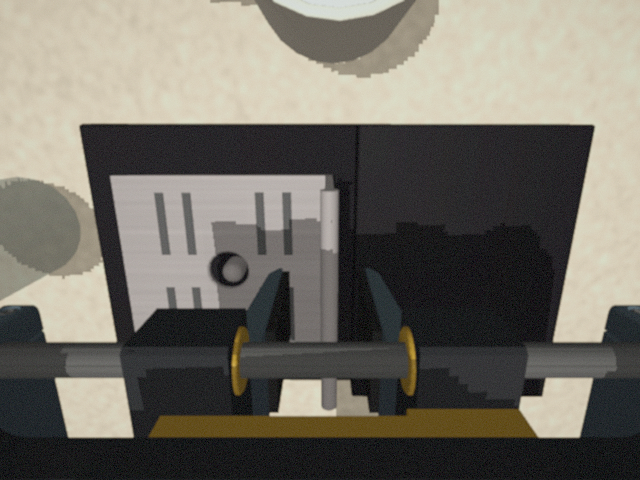

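View pics/s5.png

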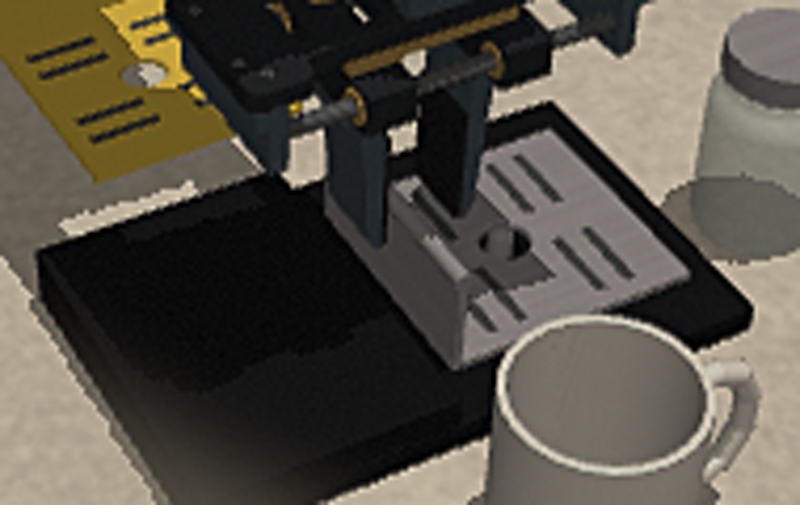

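The upstand now appears lower and the pin stands up through the hole (wrist 231,270; scene crop 503,243), so the plate has apparently dropped. I'll open, rise clear, and check by triangulation.

```bash
python3 -m inch '{"xyz":[[0,0,0],[0,-0.1,0],[0,-0.25,0],[0,-0.4,0],[0,-0.5,0]],"twist":[0,0,0,0,0],"hand":[-0.2,-0.2,-0.2,-0.2,-0.2]}'
python3 -m inch '{"xyz":[[0.1,0,-0.15],[0.2,0,-0.3],[0.3,0,-0.45],[0.45,0,-0.6],[0.55,0,-0.7]],"twist":[0,0,0,0,0],"hand":[-0.2,-0.2,-0.2,-0.2,-0.2]}'
python3 - <<'E'
from h import *;import cv2
im=manip.capture('top');cv2.imwrite('pics/t6f.png',im[:,:,::-1]);cv2.imwrite('pics/t6.png',cv2.resize(im[195:295,235:385,::-1],(800,533),interpolation=2))
im=manip.capture('scene');cv2.imwrite('pics/s6f.png',im[:,:,::-1]);cv2.imwrite('pics/s6.png',cv2.resize(im[200:320,235:425,::-1],(800,505),interpolation=2))
print(manip.sense()['ft_force'],manip.sense()['clock'])
E
```

```text
clock: 7.52
eef_pos: [0.5671, -0.0577, 0.2214]
ee_rot: [-1.187, 1.251, -1.238]
ft_force: [0.5, 0.2, 0.3]
finger_gap: 0.601
clock: 8.15
eef_pos: [0.3475, -0.2134, 0.222]
ee_rot: [-1.187, 1.251, -1.239]
ft_force: [0.7, -0.6, -0.1]
finger_gap: 0.598
[ 0.63789218  0.8274993  -0.68968066] 8.25
```

View pics/t6.png

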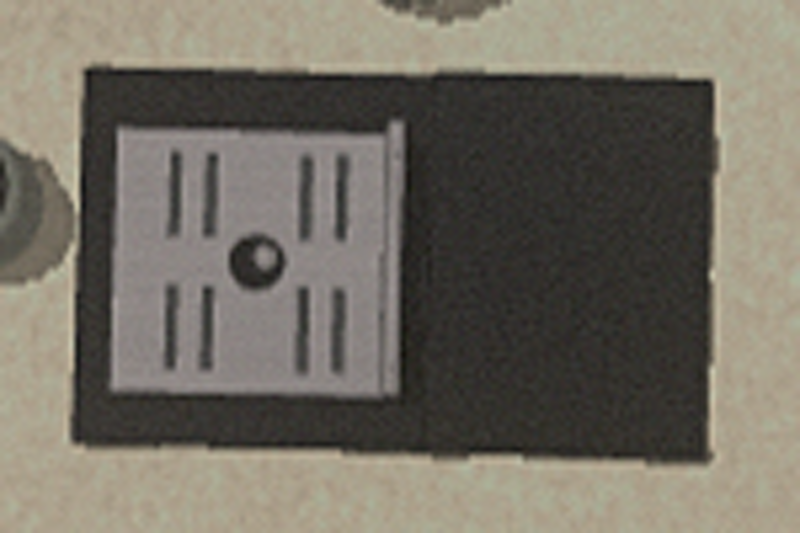

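View pics/s6.png

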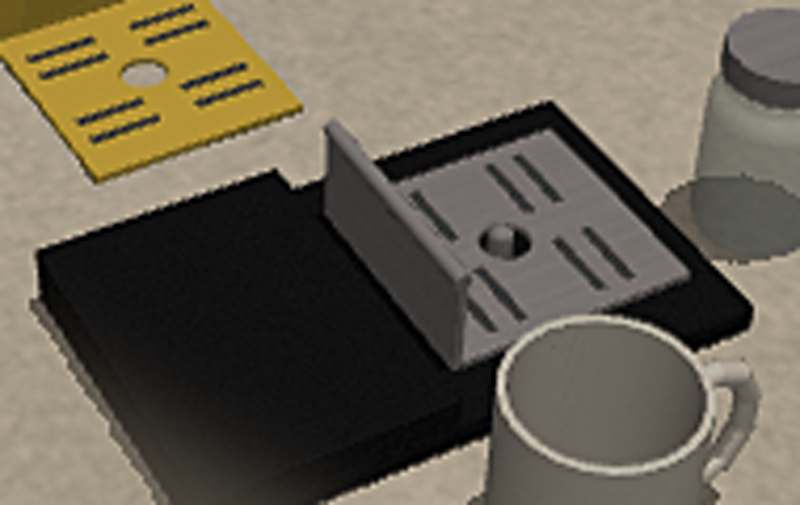

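View pics/t6f.png

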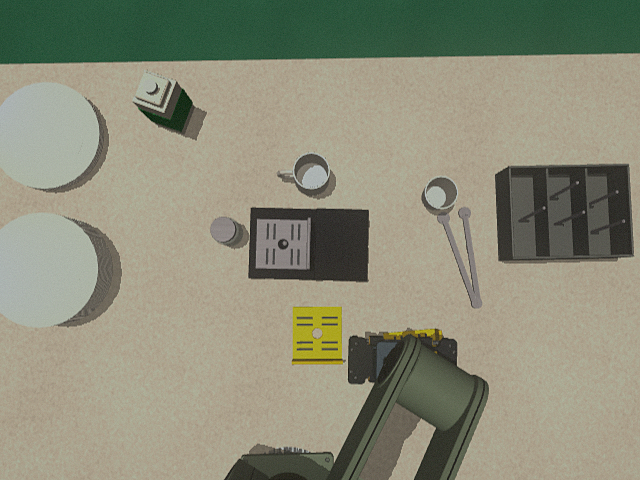

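The plate sits around the pin on the lower deck: hole at top crop (257,262), pin at (265,256). The upstand is beside the step and square to it. A numeric check of heights, and of whether the bystanders moved:

```bash
python3 - <<'E'
from h import *;import cv2
np.set_printoptions(precision=4,suppress=True)
T=lambda u,v:(235+(u+.5)/5.333-.5,195+(v+.5)/5.333-.5)
S=lambda u,v:(235+(u+.5)/4.21-.5,200+(v+.5)/4.21-.5)
for n,a,b in [('bead_far',(397,123),(466,278)),('bead_near',(391,396),(333,125)),('hole',(257,262),(504,241)),('front_far_corner',(118,126),(551,130))]:
    print(n,*(tri(ray('top',T(*a)),ray('scene',S(*b))) if n!='front_far_corner' else [plane('top',T(*a),.019)]))
print('plate front near corner',plane('scene',S(551,130),.019),plane('top',T(110,389),.019))
a=cv2.imread('pics/top0.png');b=cv2.imread('pics/t6f.png')
for n,(x0,x1,y0,y1) in dict(mug=(272,345,145,200),jar=(205,246,210,252),cup_tongs=(415,490,170,312)).items():
    print(n,'meandiff',cv2.absdiff(a,b)[y0:y1,x0:x1].mean().round(2),'shift',cv2.phaseCorrelate(*[cv2.cvtColor(i,6)[y0:y1,x0:x1].astype('float64') for i in(a,b)])[0])
E
```

```text
bead_far [ 0.6183 -0.0618  0.0682] [np.float64(0.5), np.float64(0.5)]
bead_near [ 0.5084 -0.0566  0.0665] [np.float64(0.9), np.float64(0.9)]
hole [ 0.5663 -0.0017  0.0191] [np.float64(0.2), np.float64(0.2)]
front_far_corner [0.6251 0.0557 0.019 ]
plate front near corner [0.5146 0.061  0.019 ] [0.5146 0.061  0.019 ]
mug meandiff 6.79 shift (0.4783555609445074, 0.02795098515161243)
jar meandiff 6.8 shift (0.4625343984593826, 0.49785618244338536)
cup_tongs meandiff 6.94 shift (0.4666511394129387, 0.02820250264802837)
```

The bead dropped from z≈0.083 to 0.067 and the hole's face is at 0.019, so the plate is level on the deck. The arm is well clear.

```bash
python3 -c "
from plant import manip
print(manip.hand_in())"
```

```text
the job is handed in; nothing more can be done
None
```

The drip plate is home: it lies flat on the lower deck with the pin through its hole and its upstand next to the step. I gripped the upstand bead lightly, turned the plate about 7° square to the stand, and slid it about 86 mm at constant height. I re-centred it twice from the pictures, then opened the gripper so it dropped, and handed in at about 8.3 s.

- **Heights:** two views put the bead top at about 67 mm (it was 83 mm) and the hole's upper face at 19 mm, both matching the plate home.
- **Force:** the wrist readings I took stayed below about 4 N.
- **Hole position:** the views disagreed by up to about 4 mm on how well the hole was centred on the pin, within its 5 mm play. In the last top view the hole sits a few millimetres past the pin.
- **Bystanders:** the mug, cup, jar and tongs look unmoved in the top view. My numeric shift check was inconclusive: it gave about 0.5 px for all of them, moved or not, and I ran no control region.

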